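# Spin the thread carousel, shadow its handle and catch it

## Task

Test how freely the thread carousel runs: push it round by its yellow handle to a calm speed, about one turn in five seconds, let go, and while it coasts on its own ride along with the gripper just above the top of the moving handle, staying right over it without touching the carousel for at least five seconds. Then take hold of the handle between the fingers while it is still turning, bring the carousel to a standstill and finish still holding the handle. The four spools on the carousel must stay standing on it, and leave the other things on the table alone.

Things in the scene. Friction and masses are not known exactly. Their poses are not given: they have to be found in the camera images.
- carousel: thread carousel, a round birch-plywood turntable on a grey foot that is fixed to the table (foot 150 mm across, 20 mm high). Origin: on the table, on the vertical turning axis. The turning plate is 260 mm across, its underside 21 mm and its top 35 mm above the table; a 24 mm steel axle cap in the middle stands 12 mm above the plate.
- rotor (a joint): turning angle of the plate, rad, counter-clockwise from above positive, no stops, counts on over full turns; at 0 the handle lies towards +x of carousel. Low-friction bearing: plate with handle 1 kg, four spools of 60 g, inertia about 0.0092 kg m2, viscous drag 0.00063 N m s/rad, dry drag 0.0003 N m: it coasts with a time constant of about 15 s (mass varies by up to 25 percent).
- handle_top (a point): centre of the flat top of the upright round handle fixed on the plate, 105 mm from the turning axis, going round with it: a 20 mm thick steel stem 30 mm high, above it a bright yellow grip cylinder of 30 mm diameter and 85 mm length. The top is 150 mm above the table and 60 mm above the tops of the spools; z points up.
- spool_red: red thread spool, a cylinder 32 mm across and 55 mm high with white ends, standing loose on the carousel plate about 48 mm from the turning axis, its top 90 mm above the table, 60 g. Origin: centre of its underside; z up along its axis.
- spool_green: green thread spool, a cylinder 32 mm across and 55 mm high with white ends, standing loose on the carousel plate about 48 mm from the turning axis, its top 90 mm above the table, 60 g. Origin: centre of its underside; z up along its axis.
- spool_blue: blue thread spool, a cylinder 32 mm across and 55 mm high with white ends, standing loose on the carousel plate about 48 mm from the turning axis, its top 90 mm above the table, 60 g. Origin: centre of its underside; z up along its axis.
- spool_white: white thread spool, a cylinder 32 mm across and 55 mm high with white ends, standing loose on the carousel plate about 48 mm from the turning axis, its top 90 mm above the table, 60 g. Origin: centre of its underside; z up along its axis.
- pincushion: bystander: red pincushion disc 84 mm across, 48 mm high with its pins, loose on the table; origin at the centre of its underside
- button_tin: bystander: open round yellow tin with buttons, 90 mm across, 40 mm high, loose on the table; origin at the centre of its underside
- cone: bystander: white thread cone 60 mm across at the foot, 118 mm high, loose on the table; origin at the centre of its underside

How it is judged:
By the outcome, as a careful person would: the job done as asked, in the order asked, and still so for the second after the job is handed in, while the arm keeps its last pose, push and grip.
It also fails if it takes over 45 s, if anything falls off the work surface, if the arm or the gripper's body presses on something with over 40 N, if the wrist force passes 120 N, or if a joint passes its speed limit or range.

## Robot

A 7-joint arm with a two-finger parallel gripper is mounted at the origin on the work surface. World frame = base frame: x ahead of the robot, y to its left, z up, the work surface at z = 0. Lengths are in m, angles in rad, forces in N, time in s.
With the tool pointing down it reaches from about 0.425 to 0.925 m from the base axis. Payload 6.8 kg.
Tool frame: the origin (TCP) lies between the finger pads, 19 mm behind the fingertips; this is the grasp point; z points along the fingers, y is the line along which they close (so a half turn about z gives the same grasp; the last joint's range is limited). The gripper opens to 85 mm and grips with 20 to 120 N. Pads are 22 mm wide; open, the fingers measure 114 mm over their backs; the gripper's body (76 mm by 85 mm) begins 54 mm behind the grasp point. The pads swing forward as they close: fully open they stand 13 mm farther back than shut.
Start: joints at [1.121, 0.477, 0.022, 1.555, -0.011, 1.109, -0.083], TCP at [0.226, -0.636, 0.25] pointing down, gripper open.
Joint ranges: [-2.96, 2.96], [-0.34, 2.1], [-1.41, 1.46], [0.24, 2.44], [-1.37, 4.51], [0.17, 1.92], [-2.96, 2.96]. Speed limits (rad/s): [2.39, 2.39, 3.14, 3.14, 3.14, 3.14, 3.14].

## Interface

Orientations are given as a unit quaternion [w, x, y, z].
In Python, from station import bot gives the robot as it stands.
- The arm moves only by the tool send_rows, never from a script. Its arguments are lists of equal length, an entry for each row: "slide": the shift along the tool's x, y, z in mm, a list of three; "roll": the turn about the tool's z in degrees; "claw": the opening, from 0 (shut) to 1 (fully open). A call has exactly 8 rows; each row is the pose to reach, as a shift and turn from the pose commanded when the call began, along the tool's axes at that moment; what a row does not reach only later rows make up. A row lasts 1/12 s, in which the tool goes at most 41.7 mm and 7.16 degrees, less where a joint would pass 70% of its speed; a pose out of reach is approached as far as the arm can. A call with a gripper value outside its range is refused whole. The fingers move at their own pace and stop on an object; "force" is the grip in N (left out, the last holds). Time passes only in rows, so rows that repeat a pose let the fingers close, or fill a call up. It gives the time, the measured TCP pose, the force, the opening and the grip force at its end, in the units of the state.
- bot.get_obs(): the state, without advancing time (a new reading comes with each control period).
- bot.read_camera(name): name is "side" or "top"; returns the picture (400x640x3 uint8, red, green, blue); there is no depth.
- bot.camera_model(name): a dict with "camera_matrix" (3x3 intrinsics, pixels), "camera_from_world" (4x4, takes a point from world to camera coordinates). Camera axes: x right, y down, z forward; pixel columns grow to the right and rows downward; lengths in m; the calibration is good to about 2 mm. A picture is of the moment at which its call begins. camera_model takes no time and is no camera call.
- bot.hand_in(): hands the job in; it is judged then, once.
The state is a dict: "t": time; "q": joint angles; "joint_vel": joint speeds; "joint_torque": joint torques, N m; "eef_pos": TCP position; "tool_rot": TCP orientation; "contact_force": force on the tool from outside, world axes, zero at the start; "torque": the same for the moment, N m; "gripper_width": opening from 0.0 (shut) to 1.0 (fully open); "grasp_force": force on a finger pad.
Only numpy, scipy, OpenCV 4.12 (cv2) and the standard library are available. Lean on these libraries where they do the work, as an engineer would, in place of code of your own. Each camera call takes 0.05 s, during which the arm holds its last target. There are 200 camera calls.

## Working session

There is one attempt and no reset: what is moved stays moved. The work goes in short steps, Python scripts to look and compute and a tool call to move; the robot and the scene stay as the last step left them, time stands still between calls to the robot, and variables do not carry over. Pictures are saved under pics/ and viewed, at most 10 in all, crops included, and the job is handed in when it is done.

Besides the shell and the picture viewer there is one more tool, called as name(argument=value, ...) on one line, values as JSON. send_rows: Moves the arm, as the interface text tells. Its arguments: {"type":"object","properties":{"slide":{"type":"array","items":{"type":"array","items":{"type":"number"}}},"roll":{"type":"array","items":{"type":"number"}},"claw":{"type":"array","items":{"type":"number"}},"force":{"type":"number"}},"required":["slide","roll","claw"]}

```bash
ls; mkdir -p pics; python3 - <<'E'
from station import bot
import cv2
o=bot.get_obs();print({k:(v if not hasattr(v,'tolist') else v.tolist()) for k,v in o.items()})
for n in("top","side"):
    cv2.imwrite(f"pics/{n}0.png",bot.read_camera(n)[:,:,::-1]);m=bot.camera_model(n);print(m)
E
```

```text
pics
{'t': 0.0, 'q': [1.120871024710721, 0.47778334834456915, 0.022319946440525956, 1.5564351798994767, -0.011508788071668276, 1.1092593616866733, -0.08311907933386617], 'joint_vel': [0.0003641067843960941, -0.0005455421582705582, 0.0005598056973091487, -0.001197500295436248, -0.0001646943882449582, 0.0007684554178642785, -0.0006614148130140543], 'joint_torque': [0.0001912310335683287, -59.64545488357544, 1.6078489646315575, -28.119349479675293, 0.012239862699061632, 0.009422556613571942, 3.0094913228140285e-07], 'eef_pos': [0.22608838229078324, -0.6354391959553511, 0.24904337978525803], 'tool_rot': [-0.0008545880994955249, 0.9854281811962174, 0.17008976298590667, -0.00020472150192705213], 'contact_force': [0.1657709787426121, -0.9879632265682441, 0.27677965382217334], 'torque': [-0.01048375543027332, 0.056890511977848, 0.012816122659499241], 'grasp_force': 0.0, 'gripper_width': 0.9973104952105092}
{'camera_matrix': array([[475.65531947,   0.        , 325.04710496],
       [  0.        , 475.65531947, 198.58241556],
       [  0.        ,   0.        ,   1.        ]]), 'camera_from_world': array([[ 0.03295355, -0.99944241,  0.00537847, -0.01678328],
       [-0.97837909, -0.03335747, -0.20411181,  0.59120633],
       [ 0.20417741,  0.00146402, -0.97893281,  1.32069161],
       [ 0.        ,  0.        ,  0.        ,  1.        ]])}
{'camera_matrix': array([[497.32276223,   0.        , 316.83472046],
       [  0.        , 497.32276223, 199.33513797],
       [  0.        ,   0.        ,   1.        ]]), 'camera_from_world': array([[-0.70123629, -0.71274801, -0.01606055,  0.4135283 ],
       [-0.40506996,  0.41686343, -0.81372183,  0.31274179],
       [ 0.58667367, -0.56410563, -0.58103257,  0.95819394],
       [ 0.        ,  0.        ,  0.        ,  1.        ]])}
```

View pics/top0.png

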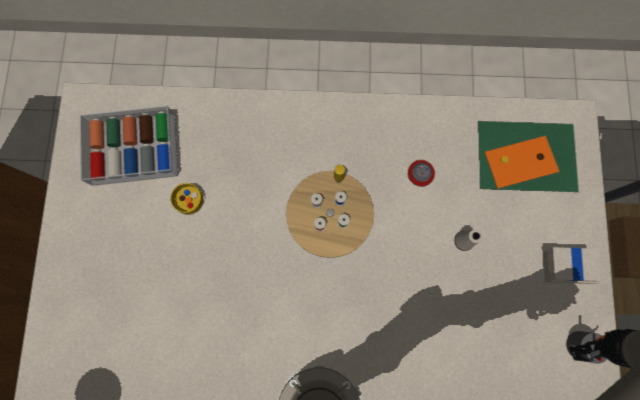

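View pics/side0.png

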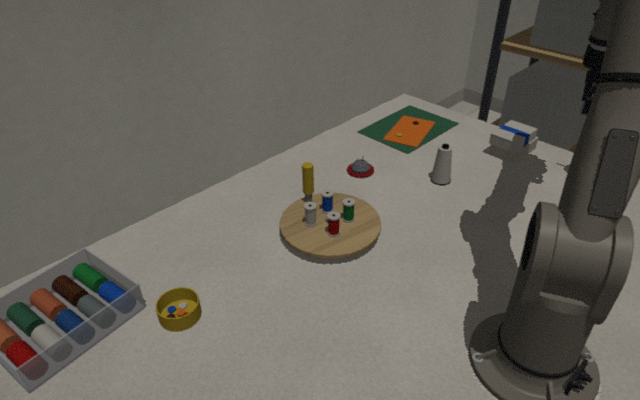

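The top view shows the carousel centred near (330,213), with the handle top at (341,171), the pincushion at (421,173), the cone at (468,238) and the tin at (187,198). In the side view the yellow handle is at (308,178), unobstructed.

```bash
cat > h.py <<'E'
import numpy as np, cv2
from station import bot
def ray(n,u,v,z):
    m=bot.camera_model(n);K=m["camera_matrix"];T=m["camera_from_world"];R=T[:3,:3];c=-R.T@T[:3,3]
    d=R.T@np.linalg.solve(K,[u,v,1.]);return c+d*(z-c[2])/d[2]
def proj(n,p):
    m=bot.camera_model(n);q=m["camera_matrix"]@(m["camera_from_world"]@np.r_[p,1])[:3];return q[:2]/q[2]
def yellow(im):
    h=cv2.cvtColor(im,cv2.COLOR_RGB2HSV);return cv2.inRange(h,(20,170,70),(35,255,255))
def blob(mask,x0,x1,y0,y1):
    k=np.zeros_like(mask);k[y0:y1,x0:x1]=mask[y0:y1,x0:x1]
    c,_=cv2.findContours(k,cv2.RETR_EXTERNAL,cv2.CHAIN_APPROX_NONE)
    return max(c,key=cv2.contourArea) if c else None
E
python3 - <<'E'
from h import *
for n in("top","side"):
    T=bot.camera_model(n)["camera_from_world"];print(n,"cam",-T[:3,:3].T@T[:3,3])
t=cv2.imread("pics/top0.png")[:,:,::-1].copy();s=cv2.imread("pics/side0.png")[:,:,::-1].copy()
hsv=cv2.cvtColor(t,cv2.COLOR_RGB2HSV)
print(hsv[235,330],hsv[280,330],hsv[171,341],hsv[179,339])
c=blob(cv2.inRange(hsv,(8,60,60),(22,160,255)),270,390,150,270)
P=np.array([ray("top",*p[0],0.035)[:2] for p in cv2.convexHull(c)]);(cx,r)=cv2.minEnclosingCircle(P.astype(np.float32));print("plate",cx,r)
e=cv2.fitEllipse(cv2.convexHull(c));print(e,ray("top",*e[0],.035))
c=blob(yellow(t),320,360,150,195);print("top blob",cv2.boundingRect(c))
b=cv2.boundingRect(c);print(ray("top",b[0]+b[2]/2,b[1]+6,.15))
c=blob(yellow(s),280,340,140,220);b=cv2.boundingRect(c);M=cv2.moments(c);print("side",b);print(ray("side",M['m10']/M['m00'],M['m01']/M['m00'],.1075))
for n,z,pts in(("top",.047,[(330,212.5)]),("top",.048,[(421,173)]),("top",.04,[(187,198)])):print([ray(n,*p,z) for p in pts])
E
```

```text
top cam [3.09321590e-01 1.01369911e-03 1.41363081e+00]
side cam [-0.1454838   0.70489345  0.8178682 ]
[ 18 112 152] [ 18  32 173] [ 23 195 175] [ 24 206  89]
plate (0.5659024119377136, -0.01247024443000555) 0.14115352928638458
((329.8916320800781, 211.74197387695312), (86.23921966552734, 92.56321716308594), 13.044244766235352) [ 0.55779796 -0.01248257  0.035     ]
top blob (335, 165, 10, 16)
[ 0.6516485  -0.03560495  0.15      ]
side (303, 163, 10, 31)
[ 0.65800004 -0.03612199  0.1075    ]
[array([ 0.5534009 , -0.01275043,  0.047     ])]
[array([ 0.68141877, -0.27915086,  0.048     ])]
[array([0.58371517, 0.40959261, 0.04      ])]
```

```bash
python3 - <<'E'
from h import *
from scipy.optimize import least_squares as L
t=cv2.imread("pics/top0.png")[:,:,::-1].copy();s=cv2.imread("pics/side0.png")[:,:,::-1].copy()
hsv=cv2.cvtColor(t,cv2.COLOR_RGB2HSV)
c=blob(cv2.inRange(hsv,(8,60,60),(22,160,255)),270,390,150,270)
P=np.array([ray("top",p[0][0],p[0][1],0.035)[:2] for p in cv2.convexHull(c) if p[0][1]>180 and p[0][1]<235])
print(L(lambda q:np.hypot(*(P-q[:2]).T)-.13,[.553,-.012],loss='soft_l1',f_scale=.001).x)
# axle cap: grey, low saturation near (330,212)
g=cv2.inRange(hsv,(0,0,0),(180,75,255));c=blob(g,323,338,205,220);M=cv2.moments(c);print(M['m10']/M['m00'],M['m01']/M['m00'],ray("top",M['m10']/M['m00'],M['m01']/M['m00'],.047))
# handle: top face bright part (V>130)
y=yellow(t);c=blob(cv2.bitwise_and(y,cv2.inRange(hsv,(0,0,130),(180,255,255))),325,355,155,190);M=cv2.moments(c);print(cv2.boundingRect(c),ray("top",M['m10']/M['m00'],M['m01']/M['m00'],.15))
c=blob(yellow(s),280,340,140,220);print(ray("side",307.7,178.5,.1075))
print(proj("side",[.656,-.036,.15]),proj("side",[.656,-.036,.065]),proj("top",[.656,-.036,.15]))
E
```

```text
[ 0.55269499 -0.01163694]
329.52610441767064 212.46184738955822 [ 0.55346697 -0.01136511  0.047     ]
(335, 165, 10, 10) [ 0.65545424 -0.03383766  0.15      ]
[ 0.65568968 -0.03384457  0.1075    ]
[307.7811349  164.24386769] [308.63060784 191.50041971] [340.18561294 169.47499786]
```

send_rows(slide=[[8, -6, 0], [25, -17, 0], [49, -34, 0], [78, -54, 0], [107, -74, 0], [136, -95, 0], [166, -116, 0], [195, -136, 0]], roll=[0, 0, 0, 0, 0, 0, 0, 0], claw=[1, 1, 1, 1, 1, 1, 1, 1], force=25)

```text
t: 0.77
eef_pos: [0.3654, -0.4398, 0.2499]
tool_rot: [-0.0, 0.985, 0.17, 0.0]
contact_force: [0.8, -0.4, -0.5]
gripper_width: 0.999
grasp_force: 0.0
```

send_rows(slide=[[30, -21, 0], [59, -41, 0], [89, -62, 0], [118, -82, 0], [148, -103, 0], [177, -124, 0], [207, -144, 0], [236, -165, 0]], roll=[0, 0, 0, 0, 0, 0, 0, 0], claw=[1, 1, 1, 1, 1, 1, 1, 1])

```text
t: 1.43
eef_pos: [0.532, -0.2055, 0.25]
tool_rot: [-0.0, 0.985, 0.17, -0.0]
contact_force: [0.3, 0.3, -0.7]
gripper_width: 1.002
grasp_force: 0.0
```

send_rows(slide=[[29, -20, 0], [57, -40, 0], [86, -60, 0], [113, -79, 0], [138, -96, 0], [157, -109, 0], [170, -118, 0], [175, -122, 0]], roll=[4, 8, 12, 16, 20, 24, 28, 32], claw=[1, 1, 1, 1, 1, 1, 1, 1])

```text
t: 2.1
eef_pos: [0.6561, -0.0297, 0.2495]
tool_rot: [-0.001, 0.994, -0.108, -0.0]
contact_force: [0.3, -0.3, -0.2]
gripper_width: 1.001
grasp_force: 0.0
```

```bash
python3 - <<'E'
from h import *
im=bot.read_camera("side");cv2.imwrite("pics/s1.png",im[:,:,::-1])
o=bot.get_obs();print(o['t'],o['eef_pos'],o['tool_rot'],o['q'],o['contact_force'])
w,x,y,z=o['tool_rot'];print("xdir",np.degrees(2*np.arctan2(y,x)))
E
```

```text
2.15 [ 0.65610335 -0.02946559  0.24950393] [-1.02063246e-03  9.94002547e-01 -1.09351950e-01 -2.15448895e-04] [ 0.05371813  0.45296706 -0.14251146  1.59392466  0.06747152  1.09966964
 -1.89519053] [ 1.48901299  2.41698417 -0.59992898]
xdir -12.555926260289592
```

send_rows(slide=[[0, 4, 8], [0, 4, 26], [0, 4, 48], [0, 4, 72], [0, 4, 94], [0, 4, 110], [0, 4, 118], [0, 4, 120]], roll=[0, 0, 0, 0, 0, 0, 0, 0], claw=[1, 1, 1, 1, 1, 1, 1, 0.7])

```text
t: 2.82
eef_pos: [0.6527, -0.0395, 0.1279]
tool_rot: [0.0, 0.994, -0.108, -0.002]
contact_force: [0.6, -0.8, 0.4]
gripper_width: 0.885
grasp_force: 0.0
```

```bash
python3 - <<'E'
from h import *
im=bot.read_camera("side");im2=bot.read_camera("top");cv2.imwrite("pics/s2.png",np.vstack([im[60:300,150:550],im2[60:300,150:550]])[:,:,::-1])
o=bot.get_obs();print(o['t'],o['eef_pos'],o['contact_force'],o['gripper_width'])
E
```

```text
2.9167 [ 0.65431931 -0.0389452   0.13006473] [ 0.13632303  0.5210247  -0.34858542] 0.7193265822452394
```

View pics/s2.png

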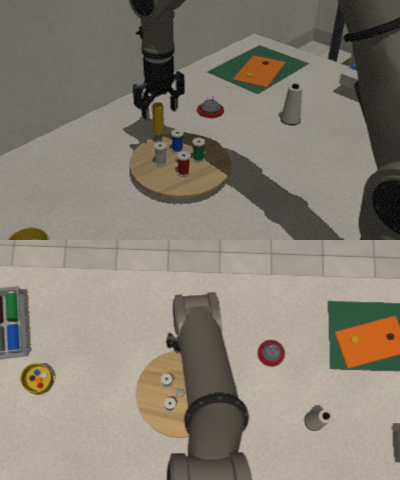

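The gripper straddles the handle (side crop near (158,115)) and the spools are untouched. Next I'll compute the push rows.

```bash
cat >> h.py <<'E'
import json
C=np.array([553.,-11.5])
def plan(st,th,z,xd,r=104.6):
    """st=(x,y,z mm,xdir deg) commanded; per-row handle angle, z, xdir -> prints rounded rows, returns new state"""
    x,y,z0,a=st;A=np.radians(a);ex=np.array([np.cos(A),np.sin(A)]);ey=np.array([np.sin(A),-np.cos(A)])
    S=[];R=[]
    for t,zz,d in zip(th,z,xd):
        p=C+r*np.array([np.cos(np.radians(t)),np.sin(np.radians(t))])-[x,y]
        S.append([round(float(p@ex)),round(float(p@ey)),round(z0-zz)]);R.append(round(a-d,1))
    print(S);print(R)
    s=S[-1];q=np.array([x,y])+s[0]*ex+s[1]*ey
    return (*q,z0-s[2],a-R[-1])
E
python3 - <<'E'
from h import *
st=(654.,-38.2,130.,-12.4);t0=-14.8
inc=[0,0,0,0,.25,.75,1.25,1.75]+[2.25,2.75,3.25,3.75,4.25,4.75,5.25,5.75]+[6.1]+[6.2]*23
th=t0+np.cumsum(inc);off=-12.4-t0
for k in range(4):
    t=th[8*k:8*k+8]; z=[130]*8
    if k==3: z=[130,140,152,166,178,185,185,185]
    st=plan(st,t,z,t+off if k<3 else [th[23]+off]*8);print(np.round(st,1),t[-1])
E
```

```text
[[0, 0, 0], [0, 0, 0], [0, 0, 0], [0, 0, 0], [0, 0, 0], [0, -2, 0], [0, -4, 0], [0, -7, 0]]
[np.float64(0.0), np.float64(0.0), np.float64(0.0), np.float64(0.0), np.float64(-0.2), np.float64(-1.0), np.float64(-2.2), np.float64(-4.0)]
[655.5 -31.4 130.   -8.4] -10.8
[[0, -4, 0], [0, -9, 0], [0, -15, 0], [-1, -22, 0], [-3, -30, 0], [-5, -38, 0], [-9, -47, 0], [-13, -56, 0]]
[np.float64(-2.2), np.float64(-5.0), np.float64(-8.2), np.float64(-12.0), np.float64(-16.2), np.float64(-21.0), np.float64(-26.2), np.float64(-32.0)]
[650.8  25.9 130.   23.6] 21.2
[[0, -12, 0], [-2, -23, 0], [-4, -34, 0], [-8, -45, 0], [-13, -55, 0], [-19, -64, 0], [-26, -73, 0], [-33, -81, 0]]
[np.float64(-6.1), np.float64(-12.3), np.float64(-18.5), np.float64(-24.7), np.float64(-30.9), np.float64(-37.1), np.float64(-43.3), np.float64(-49.5)]
[588.2  86.9 130.   73.1] 70.70000000000002
[[0, -12, 0], [-1, -23, -10], [-4, -34, -22], [-8, -45, -36], [-13, -55, -48], [-19, -65, -55], [-25, -74, -55], [-33, -82, -55]]
[np.float64(-0.0), np.float64(-0.0), np.float64(-0.0), np.float64(-0.0), np.float64(-0.0), np.float64(-0.0), np.float64(-0.0), np.float64(-0.0)]
[500.1  79.2 185.   73.1] 120.30000000000003
```

send_rows(slide=[[0, 0, 0], [0, 0, 0], [0, 0, 0], [0, 0, 0], [0, 0, 0], [0, -2, 0], [0, -4, 0], [0, -7, 0]], roll=[0, 0, 0, 0, -0.2, -1, -2.2, -4], claw=[0.2, 0.2, 0.2, 0.2, 0.2, 0.2, 0.2, 0.2], force=25)

```text
t: 3.58
eef_pos: [0.6569, -0.0314, 0.1315]
tool_rot: [-0.0, 0.997, -0.073, 0.001]
contact_force: [-1.2, 1.3, 5.7]
gripper_width: 0.345
grasp_force: 25.2
```

send_rows(slide=[[0, -4, 0], [0, -9, 0], [0, -15, 0], [-1, -22, 0], [-3, -30, 0], [-5, -38, 0], [-9, -47, 0], [-13, -56, 0]], roll=[-2.2, -5, -8.2, -12, -16.2, -21, -26.2, -32], claw=[0.2, 0.2, 0.2, 0.2, 0.2, 0.2, 0.2, 0.2])

```text
t: 4.25
eef_pos: [0.6512, 0.0261, 0.1315]
tool_rot: [0.0, 0.979, 0.206, -0.0]
contact_force: [-8.0, -0.4, 10.5]
gripper_width: 0.344
grasp_force: 25.7
```

send_rows(slide=[[0, -12, 0], [-2, -23, 0], [-4, -34, 0], [-8, -45, 0], [-13, -55, 0], [-19, -64, 0], [-26, -73, 0], [-33, -81, 0]], roll=[-6.1, -12.3, -18.5, -24.7, -30.9, -37.1, -43.3, -49.5], claw=[0.2, 0.2, 0.2, 0.2, 1, 1, 1, 1])

```text
t: 4.92
eef_pos: [0.5884, 0.0875, 0.1304]
tool_rot: [0.0, 0.802, 0.598, 0.0]
contact_force: [-0.1, 0.3, 0.5]
gripper_width: 0.887
grasp_force: 0.0
```

send_rows(slide=[[0, -12, 0], [-1, -23, -10], [-4, -34, -22], [-8, -45, -34], [-13, -55, -42], [-19, -65, -46], [-25, -74, -48], [-33, -82, -48]], roll=[-6.2, -12.4, -18.6, -24.8, -31, -31, -31, -31], claw=[1, 1, 1, 1, 1, 1, 1, 1])

```text
t: 5.58
eef_pos: [0.5, 0.0792, 0.1783]
tool_rot: [0.0, 0.616, 0.788, 0.0]
contact_force: [0.0, -0.2, -0.2]
gripper_width: 0.999
grasp_force: 0.0
```

```bash
python3 - <<'E'
from h import *
o=bot.get_obs();print(o['t'],o['eef_pos'],o['q'],o['contact_force'],o['gripper_width'],o['tool_rot'])
a=bot.read_camera("side");b=bot.read_camera("top")
o=bot.get_obs();print(o['t'],o['eef_pos'])
cv2.imwrite("pics/s3.png",np.vstack([a[60:300,150:550],b[60:300,150:550]])[:,:,::-1]);np.save("a3.npy",a);np.save("b3.npy",b)
E
```

```text
5.5833 [0.49998943 0.0791501  0.1783063 ] [ 0.31354962  0.37453998 -0.71650952  1.98734849  0.31455284  0.89003462
 -0.32633589] [ 0.04059542 -0.22545634 -0.15191418] 0.9987609294536061 [2.56155736e-04 6.16172990e-01 7.87610759e-01 2.72191513e-04]
5.6833 [0.49890909 0.07767971 0.17747152]
```

View pics/s3.png

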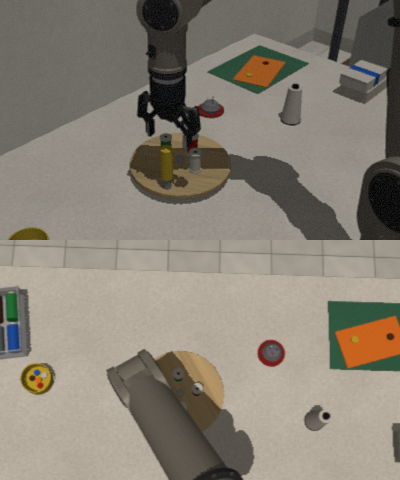

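Released cleanly: the gripper is above the handle (side crop at (166,165)) and all spools are standing. The top view is blocked by the arm, so I'll measure with the side camera.

```bash
cat >> h.py <<'E'
def angle(im):
    c=blob(yellow(im),220,420,130,290);M=cv2.moments(c);u,v=M['m10']/M['m00'],M['m01']/M['m00'];b=cv2.boundingRect(c)
    o=[]
    for uu,vv,z in((u,v,.1075),(b[0]+b[2]/2,b[1]+b[3]-4,.066)):
        p=ray("side",uu,vv,z)[:2]*1000-C;o+=[round(float(np.degrees(np.arctan2(p[1],p[0]))),1),round(float(np.hypot(*p)),1)]
    return b,cv2.contourArea(c),o
E
python3 - <<'E'
from h import *
print(angle(np.load("a3.npy")))
t=bot.get_obs()['t'];a=bot.read_camera("side");print(t,angle(a),bot.get_obs()['t'])
E
```

```text
((310, 206, 13, 35), 329.0, [116.8, 105.0, 116.8, 105.2])
5.6833 ((315, 206, 13, 35), 332.0, [123.4, 104.9, 123.1, 102.3]) 5.7333
```

```bash
cat >> h.py <<'E'
def coast(th,t0,w,t):
    tau,f=14.6,1.87;d=np.asarray(t)-t0
    return th-f*tau*d+(w+f*tau)*tau*(1-np.exp(-d/tau)), (w+f*tau)*np.exp(-d/tau)-f*tau
def follow(st,th,tr,w,t,n,xd,z=178):
    for k in range(n):
        ts=t+(np.arange(8)+1)/12;a,ww=coast(th,tr,w,ts);st=plan(st,a,[z]*8,[xd]*8);t=ts[-1];print(round(t,3),[round(float(v),1) for v in (*st,a[-1],ww[-1])])
    json.dump([float(v) for v in st],open("st.json","w"))
E
python3 - <<'E'
from h import *
follow((500.1,79.2,178.,104.1),123.5,5.6833,70,5.7333,2,104.1)
E
```

```text
[[-9, -21, 0], [-15, -30, 0], [-21, -38, 0], [-28, -46, 0], [-36, -52, 0], [-44, -58, 0], [-52, -63, 0], [-61, -68, 0]]
[0.0, 0.0, 0.0, 0.0, 0.0, 0.0, 0.0, 0.0]
6.4 [449.0, 3.5, 178.0, 104.1, 172.0, 65.3]
[[-10, -3, 0], [-19, -5, 0], [-29, -7, 0], [-39, -7, 0], [-48, -7, 0], [-58, -6, 0], [-67, -4, 0], [-76, -1, 0]]
[0.0, 0.0, 0.0, 0.0, 0.0, 0.0, 0.0, 0.0]
7.067 [466.6, -70.5, 178.0, 104.1, 214.2, 61.2]
```

send_rows(slide=[[-9, -20, 0], [-15, -30, 0], [-21, -38, 0], [-28, -46, 0], [-36, -52, 0], [-44, -58, 0], [-52, -63, 0], [-61, -68, 0]], roll=[0, 0, 0, 0, 0, 0, 0, 0], claw=[1, 1, 1, 1, 1, 1, 1, 1])

```text
t: 6.4
eef_pos: [0.4496, 0.0026, 0.1781]
tool_rot: [0.0, 0.615, 0.788, 0.0]
contact_force: [0.3, -0.1, -0.2]
gripper_width: 0.995
grasp_force: 0.0
```

```bash
python3 - <<'E'
from h import *
t=bot.get_obs()['t'];a=bot.read_camera("side");o=bot.get_obs();print(t,angle(a),o['t'],o['eef_pos'])
np.save("a4.npy",a)
E
```

```text
6.4 ((350, 202, 13, 35), 327.5, [169.8, 103.8, 170.7, 106.2]) 6.45 [4.48957440e-01 4.22455586e-04 1.77784672e-01]
```

```bash
python3 - <<'E'
from h import *
follow((449.,3.5,178.,104.1),170.1,6.40,62.8,6.45,3,104.1)
E
```

```text
[[-12, -3, 0], [-21, -6, 0], [-30, -7, 0], [-39, -7, 0], [-48, -7, 0], [-57, -6, 0], [-66, -4, 0], [-75, -1, 0]]
[0.0, 0.0, 0.0, 0.0, 0.0, 0.0, 0.0, 0.0]
7.117 [466.3, -69.5, 178.0, 104.1, 213.5, 58.5]
[[-8, 3, 0], [-16, 7, 0], [-23, 11, 0], [-30, 16, 0], [-37, 22, 0], [-43, 28, 0], [-48, 35, 0], [-53, 41, 0]]
[0.0, 0.0, 0.0, 0.0, 0.0, 0.0, 0.0, 0.0]
7.783 [519.0, -110.9, 178.0, 104.1, 251.3, 54.7]
[[-4, 8, 0], [-8, 15, 0], [-11, 23, 0], [-13, 30, 0], [-15, 38, 0], [-16, 46, 0], [-16, 54, 0], [-16, 62, 0]]
[0.0, 0.0, 0.0, 0.0, 0.0, 0.0, 0.0, 0.0]
8.45 [583.0, -111.3, 178.0, 104.1, 286.5, 51.0]
```

send_rows(slide=[[-12, -3, 0], [-21, -6, 0], [-30, -7, 0], [-39, -7, 0], [-48, -7, 0], [-57, -6, 0], [-66, -4, 0], [-75, -1, 0]], roll=[0, 0, 0, 0, 0, 0, 0, 0], claw=[1, 1, 1, 1, 1, 1, 1, 1])

```text
t: 7.12
eef_pos: [0.4673, -0.0703, 0.178]
tool_rot: [-0.0, 0.615, 0.788, -0.0]
contact_force: [0.6, 0.5, 0.2]
gripper_width: 1.0
grasp_force: 0.0
```

send_rows(slide=[[-8, 3, 0], [-16, 7, 0], [-23, 11, 0], [-30, 16, 0], [-37, 22, 0], [-43, 28, 0], [-48, 35, 0], [-53, 41, 0]], roll=[0, 0, 0, 0, 0, 0, 0, 0], claw=[1, 1, 1, 1, 1, 1, 1, 1])

```text
t: 7.78
eef_pos: [0.5206, -0.111, 0.178]
tool_rot: [0.0, 0.615, 0.789, 0.0]
contact_force: [0.1, -0.1, -0.4]
gripper_width: 1.003
grasp_force: 0.0
```

```bash
python3 - <<'E'
from h import *
t=bot.get_obs()['t'];a=bot.read_camera("side");o=bot.get_obs();print(t,angle(a),o['t'],o['eef_pos'])
cv2.imwrite("pics/s5.png",a[60:300,150:550,::-1])
E
```

```text
7.7833 ((363, 172, 11, 33), 264.0, [-111.8, 105.3, -111.7, 109.1]) 7.8333 [ 0.52181553 -0.11169476  0.17813391]
```

View pics/s5.png

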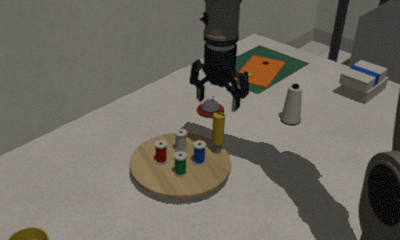

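The gripper rides directly over the handle (side crop at (218,128)) with a clear gap, and all spools are standing. The carousel is slowing faster than I modelled, so I'll adjust the decay.

```bash
sed -i 's/tau,f=14.6,1.87/tau,f=11.6,2.4/; s/\[xd\]\*8);t=/np.linspace(st[3],xd[k],9)[1:]);t=/' h.py; python3 - <<'E'
from h import *
follow((519.,-110.9,178.,104.1),248.3,7.7833,51.7,7.8333,3,[92.1,80.1,68.1])
E
```

```text
[[-3, 7, 0], [-7, 13, 0], [-10, 20, 0], [-12, 28, 0], [-14, 35, 0], [-15, 42, 0], [-16, 49, 0], [-16, 56, 0]]
[np.float64(1.5), np.float64(3.0), np.float64(4.5), np.float64(6.0), np.float64(7.5), np.float64(9.0), np.float64(10.5), np.float64(12.0)]
8.5 [577.2, -112.8, 178.0, 92.1, 283.6, 46.9]
[[1, 7, 0], [3, 14, 0], [6, 20, 0], [9, 27, 0], [12, 33, 0], [16, 38, 0], [19, 44, 0], [24, 49, 0]]
[np.float64(1.5), np.float64(3.0), np.float64(4.5), np.float64(6.0), np.float64(7.5), np.float64(9.0), np.float64(10.5), np.float64(12.0)]
9.167 [625.3, -87.0, 178.0, 80.1, 313.5, 42.8]
[[5, 3, 0], [10, 7, 0], [16, 10, 0], [22, 12, 0], [27, 15, 0], [33, 16, 0], [39, 18, 0], [45, 19, 0]]
[np.float64(1.5), np.float64(3.0), np.float64(4.5), np.float64(6.0), np.float64(7.5), np.float64(9.0), np.float64(10.5), np.float64(12.0)]
9.833 [651.8, -45.9, 178.0, 68.1, 340.7, 38.8]
```

send_rows(slide=[[-3, 7, 0], [-7, 13, 0], [-10, 20, 0], [-12, 28, 0], [-14, 35, 0], [-15, 42, 0], [-16, 49, 0], [-16, 56, 0]], roll=[1.5, 3, 4.5, 6, 7.5, 9, 10.5, 12], claw=[1, 1, 1, 1, 1, 1, 1, 1])

```text
t: 8.5
eef_pos: [0.5785, -0.1129, 0.178]
tool_rot: [0.0, 0.695, 0.719, -0.0]
contact_force: [0.1, -0.6, -0.8]
gripper_width: 1.001
grasp_force: 0.0
```

send_rows(slide=[[1, 7, 0], [3, 14, 0], [6, 20, 0], [9, 27, 0], [12, 33, 0], [16, 38, 0], [19, 44, 0], [24, 49, 0]], roll=[1.5, 3, 4.5, 6, 7.5, 9, 10.5, 12], claw=[1, 1, 1, 1, 1, 1, 1, 1])

```text
t: 9.17
eef_pos: [0.6265, -0.0872, 0.1779]
tool_rot: [0.0, 0.766, 0.642, -0.0]
contact_force: [-0.0, 0.1, 0.6]
gripper_width: 1.004
grasp_force: 0.0
```

```bash
python3 - <<'E'
from h import *
t=bot.get_obs()['t'];a=bot.read_camera("side");o=bot.get_obs();print(t,angle(a),o['t'],o['eef_pos'],o['q'])
E
```

```text
9.1667 ((326, 160, 9, 30), 164.5, [-45.2, 101.9, -46.6, 114.0]) 9.2167 [ 0.62735908 -0.08526557  0.17808153] [ 0.40993112  0.53176969 -0.51201771  1.70068785  0.30106024  0.98723769
 -0.38560083]
```

```bash
python3 - <<'E'
from h import *
follow((625.3,-87.,178.,80.1),313.9,9.1667,42.9,9.2167,2,[72.1,64.1])
E
```

```text
[[9, 6, 0], [14, 9, 0], [20, 12, 0], [26, 14, 0], [32, 16, 0], [38, 18, 0], [43, 19, 0], [49, 20, 0]]
[np.float64(1.0), np.float64(2.0), np.float64(3.0), np.float64(4.0), np.float64(5.0), np.float64(6.0), np.float64(7.0), np.float64(8.0)]
9.883 [653.4, -42.2, 178.0, 72.1, 343.1, 38.7]
[[6, -1, 0], [12, -1, 0], [17, -2, 0], [23, -3, 0], [28, -5, 0], [33, -6, 0], [39, -8, 0], [43, -11, 0]]
[np.float64(1.0), np.float64(2.0), np.float64(3.0), np.float64(4.0), np.float64(5.0), np.float64(6.0), np.float64(7.0), np.float64(8.0)]
10.55 [656.2, 2.1, 178.0, 64.1, 367.6, 34.9]
```

send_rows(slide=[[9, 6, 0], [14, 9, 0], [20, 12, 0], [26, 14, 0], [32, 16, 0], [38, 18, 0], [43, 19, 0], [49, 20, 0]], roll=[1, 2, 3, 4, 5, 6, 7, 8], claw=[1, 1, 1, 1, 1, 1, 1, 1])

```text
t: 9.88
eef_pos: [0.6541, -0.0419, 0.178]
tool_rot: [0.0, 0.809, 0.588, -0.0]
contact_force: [0.2, -0.7, -0.3]
gripper_width: 0.998
grasp_force: 0.0
```

send_rows(slide=[[6, -1, 0], [12, -1, 0], [17, -2, 0], [23, -3, 0], [28, -5, 0], [33, -6, 0], [39, -8, 0], [43, -11, 0]], roll=[1, 2, 3, 4, 5, 6, 7, 8], claw=[1, 1, 1, 1, 1, 1, 1, 1])

```text
t: 10.55
eef_pos: [0.6569, 0.0029, 0.178]
tool_rot: [-0.0, 0.848, 0.53, 0.0]
contact_force: [-0.1, -0.5, -0.3]
gripper_width: 1.001
grasp_force: 0.0
```

```bash
python3 - <<'E'
from h import *
t=bot.get_obs()['t'];a=bot.read_camera("side");o=bot.get_obs();print(t,angle(a),o['t'],o['eef_pos'],o['contact_force'])
follow((656.2,2.1,178.,64.1),angle(a)[2][0]%360+360,10.55,34.9,10.60,2,[56,48.5])
E
```

```text
10.55 ((292, 172, 10, 28), 123.5, [13.7, 99.8, 6.4, 109.5]) 10.6 [0.65634031 0.00424595 0.17807239] [-0.00780995  0.81881235 -0.65164927]
[[16, -12, 0], [19, -16, 0], [23, -19, 0], [26, -23, 0], [29, -27, 0], [31, -31, 0], [34, -36, 0], [36, -40, 0]]
[np.float64(1.0), np.float64(2.0), np.float64(3.0), np.float64(4.0), np.float64(5.1), np.float64(6.1), np.float64(7.1), np.float64(8.1)]
11.267 [635.9, 52.0, 178.0, 56.0, 397.4, 31.1]
[[2, -4, 0], [3, -9, 0], [4, -13, 0], [4, -18, 0], [5, -22, 0], [5, -27, 0], [6, -31, 0], [6, -35, 0]]
[np.float64(0.9), np.float64(1.9), np.float64(2.8), np.float64(3.7), np.float64(4.7), np.float64(5.6), np.float64(6.6), np.float64(7.5)]
11.933 [610.3, 76.5, 178.0, 48.5, 417.0, 27.8]
```

```bash
python3 - <<'E'
from h import *
t=bot.get_obs()['t'];a=bot.read_camera("side");print(t,bot.get_obs()['t'],angle(a))
for th in(5,9,13,17):
    c,s=np.cos(np.radians(th)),np.sin(np.radians(th));print(th,[np.round(proj("side",[.553+.105*c,-.0115+.105*s,z]),1).tolist() for z in(.065,.15)])
cv2.imwrite("pics/s6.png",cv2.resize(a[110:250,220:400,::-1],None,fx=4,fy=4))
E
```

```text
10.6 10.65 ((291, 170, 10, 31), 161.5, [13.6, 104.0, 9.1, 108.7])
5 [[299.0, 196.5], [297.7, 169.0]]
9 [[297.2, 197.8], [295.8, 170.3]]
13 [[295.5, 199.1], [294.1, 171.6]]
17 [[294.0, 200.6], [292.5, 172.9]]
```

View pics/s6.png

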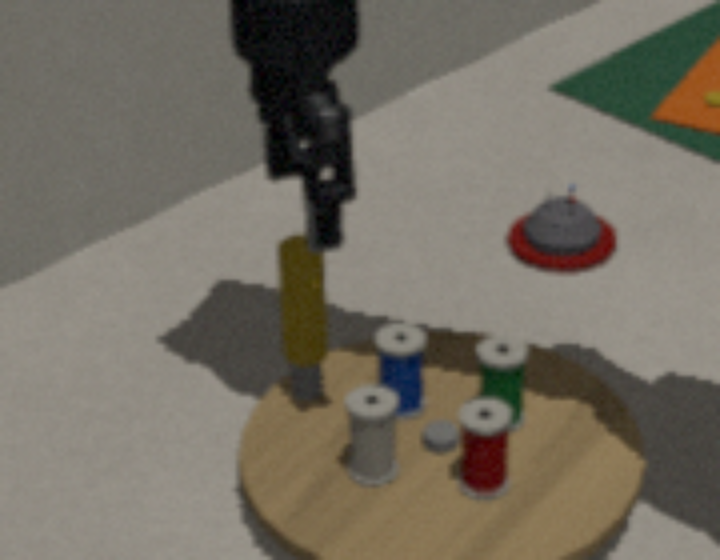

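The yellow grip axis is at about u=295, v=170 (top), bottom near (296,200). That gives about 11° at t=10.60, with all four spools standing.

```bash
python3 - <<'E'
from h import *
follow((656.2,2.1,178.,64.1),371.,10.60,35.8,10.65,2,[60,58])
E
```

```text
[[12, -9, 0], [16, -12, 0], [20, -16, 0], [23, -20, 0], [26, -24, 0], [29, -28, 0], [32, -32, 0], [34, -36, 0]]
[np.float64(0.5), np.float64(1.0), np.float64(1.5), np.float64(2.0), np.float64(2.6), np.float64(3.1), np.float64(3.6), np.float64(4.1)]
11.317 [638.7, 48.4, 178.0, 60.0, 395.3, 32.0]
[[2, -5, 0], [4, -9, 0], [5, -14, 0], [7, -18, 0], [8, -23, 0], [8, -27, 0], [9, -32, 0], [10, -36, 0]]
[np.float64(0.2), np.float64(0.5), np.float64(0.8), np.float64(1.0), np.float64(1.2), np.float64(1.5), np.float64(1.7), np.float64(2.0)]
11.983 [612.5, 75.1, 178.0, 58.0, 415.5, 28.6]
```

send_rows(slide=[[10, -7, 0], [16, -12, 0], [20, -16, 0], [23, -20, 0], [26, -24, 0], [29, -28, 0], [32, -32, 0], [34, -36, 0]], roll=[0.5, 1, 1.5, 2, 2.5, 3, 3.5, 4.1], claw=[1, 1, 1, 1, 1, 1, 1, 1])

```text
t: 11.32
eef_pos: [0.639, 0.0488, 0.178]
tool_rot: [0.0, 0.866, 0.499, 0.0]
contact_force: [-0.9, 0.1, -0.7]
gripper_width: 1.004
grasp_force: 0.0
```

send_rows(slide=[[2, -5, 0], [4, -9, 0], [5, -14, 0], [7, -18, 0], [8, -23, 0], [8, -27, 0], [9, -32, 0], [10, -36, 0]], roll=[0.2, 0.5, 0.8, 1, 1.2, 1.5, 1.7, 2], claw=[1, 1, 1, 1, 1, 1, 1, 1])

```text
t: 11.98
eef_pos: [0.6126, 0.0753, 0.178]
tool_rot: [-0.0, 0.875, 0.484, -0.0]
contact_force: [0.1, 0.7, 0.3]
gripper_width: 0.998
grasp_force: 0.0
```

```bash
python3 - <<'E'
from h import *
t=bot.get_obs()['t'];a=bot.read_camera("side");o=bot.get_obs();print(t,angle(a),o['t'],o['eef_pos'],o['q'])
for th in(48,52,56,60):
    c,s=np.cos(np.radians(th)),np.sin(np.radians(th));print(th,[np.round(proj("side",[.553+.105*c,-.0115+.105*s,z]),1).tolist() for z in(.065,.15)])
cv2.imwrite("pics/s7.png",cv2.resize(a[110:250,220:400,::-1],None,fx=4,fy=4))
E
```

```text
11.9833 ((283, 192, 12, 28), 204.5, [64.0, 105.9, 54.9, 103.6]) 12.0333 [0.61203961 0.07617635 0.17802182] [ 0.11370988  0.49644989 -0.45376568  1.74322639  0.25687216  0.96143523
 -0.99931628]
48 [[288.2, 213.3], [286.4, 185.2]]
52 [[288.3, 215.1], [286.5, 186.9]]
56 [[288.6, 216.9], [286.8, 188.6]]
60 [[289.1, 218.6], [287.3, 190.3]]
```

View pics/s7.png

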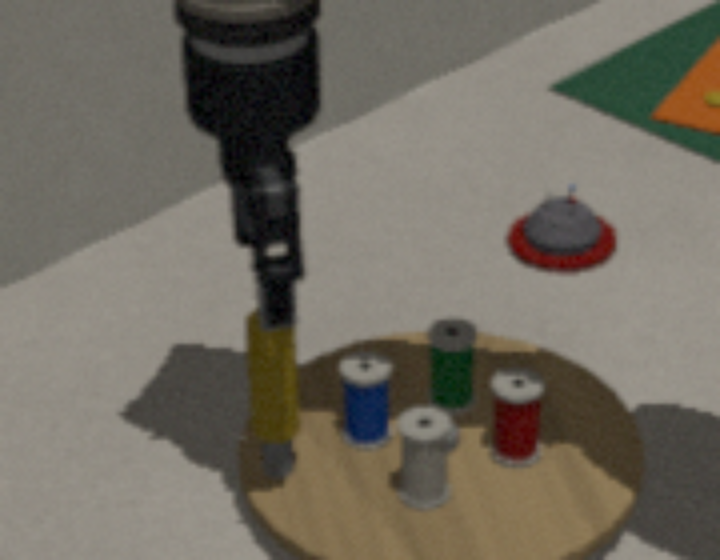

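The gripper is over the handle with its fingers spread along the tangent. The grip bottom is near (288,219), so about 56°. The coast ride is long enough, so now descend, close and brake.

```bash
python3 - <<'E'
from h import *
st=(612.5,75.1,178.,58.);t=12.0333+(np.arange(8)+1)/12
a,w=coast(416.2,11.983,29.2,t);st=plan(st,a,[176,166,152,140,132,130,130,130],58+a-a[0]);print(np.round(st,1),a[-1],w[-1])
b=a[-1]+np.cumsum([2.0,2.0,2.0,1.8,1.4,1,.6,.2]);st=plan(st,b,[130]*8,58+b-a[0]);print(np.round(st,1))
E
```

```text
[[0, -8, 2], [-1, -13, 12], [-1, -17, 26], [-2, -21, 38], [-2, -25, 46], [-3, -29, 48], [-4, -33, 48], [-5, -37, 48]]
[np.float64(0.0), np.float64(-2.4), np.float64(-4.7), np.float64(-7.0), np.float64(-9.2), np.float64(-11.5), np.float64(-13.7), np.float64(-15.8)]
[578.5  90.5 130.   73.8] 435.8972350133272 25.781242498851103
[[-1, -3, 0], [-1, -7, 0], [-1, -11, 0], [-2, -14, 0], [-2, -17, 0], [-3, -18, 0], [-3, -19, 0], [-3, -20, 0]]
[np.float64(-2.0), np.float64(-4.0), np.float64(-6.0), np.float64(-7.8), np.float64(-9.2), np.float64(-10.2), np.float64(-10.8), np.float64(-11.0)]
[558.4  93.2 130.   84.8]
```

send_rows(slide=[[0, -7, 2], [-1, -13, 12], [-1, -17, 26], [-2, -21, 38], [-2, -25, 46], [-3, -29, 48], [-4, -33, 48], [-5, -37, 48]], roll=[0, -2.4, -4.7, -7, -9.2, -11.5, -13.7, -15.8], claw=[1, 1, 1, 1, 1, 1, 0.2, 0.2], force=30)

```text
t: 12.7
eef_pos: [0.5785, 0.0905, 0.1293]
tool_rot: [-0.0, 0.799, 0.601, -0.0]
contact_force: [0.6, -0.2, -0.5]
gripper_width: 0.752
grasp_force: 0.0
```

send_rows(slide=[[-1, -3, 0], [-1, -7, 0], [-1, -11, 0], [-2, -14, 0], [-2, -17, 0], [-3, -18, 0], [-3, -19, 0], [-3, -20, 0]], roll=[-2, -4, -6, -7.8, -9.2, -10.2, -10.8, -11], claw=[0.2, 0.2, 0.2, 0.2, 0.2, 0.2, 0.2, 0.2])

```text
t: 13.37
eef_pos: [0.5589, 0.0931, 0.1298]
tool_rot: [-0.0, 0.738, 0.674, -0.0]
contact_force: [0.6, -0.4, -1.3]
gripper_width: 0.344
grasp_force: 30.1
```

send_rows(slide=[[0, 0, 0], [0, 0, 0], [0, 0, 0], [0, 0, 0], [0, 0, 0], [0, 0, 0], [0, 0, 0], [0, 0, 0]], roll=[0, 0, 0, 0, 0, 0, 0, 0], claw=[0.2, 0.2, 0.2, 0.2, 0.2, 0.2, 0.2, 0.2])

```text
t: 14.03
eef_pos: [0.559, 0.0931, 0.1299]
tool_rot: [-0.0, 0.739, 0.674, -0.0]
contact_force: [1.3, 0.4, -3.4]
gripper_width: 0.344
grasp_force: 30.0
```

```bash
python3 - <<'E'
from h import *
a=bot.read_camera("side");o=bot.get_obs();print(o['t'],angle(a),o['eef_pos'],o['gripper_width'],o['grasp_force'],np.abs(o['joint_vel']).max())
cv2.imwrite("pics/s8.png",cv2.resize(a[110:250,220:400,::-1],None,fx=4,fy=4))
E
```

```text
14.0833 ((291, 199, 13, 34), 145.5, [91.6, 118.3, 86.4, 105.1]) [0.55893691 0.09314217 0.12986325] 0.3424081270563189 29.950946867465973 0.001980741202333806
```

View pics/s8.png

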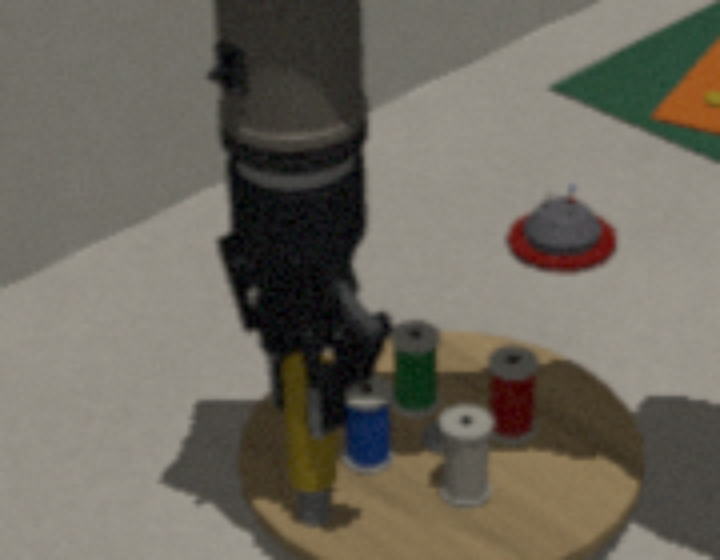

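The handle is held between the fingers (crop near (310,420)). The carousel is at a standstill and all four spools are standing.

```bash
python3 -c "
from station import bot
print(bot.hand_in())"
```

```text
the job is handed in; nothing more can be done
None
```

I spun the carousel by its handle to about one turn in five seconds and let go. The gripper rode just above the handle for over six seconds while it coasted. I then gripped the handle while it was still turning and stopped it; the job is handed in with the gripper holding on and all four spools standing.

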